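# Find the hidden release and pop the respirator battery

## Robot

A 6-joint arm with a two-finger parallel gripper is mounted at the origin on the work surface. World frame = base frame: x ahead of the robot, y to its left, z up, the work surface at z = 0. Lengths are in m, angles in rad, forces in N, time in s.
With the tool pointing down it reaches from about 0.325 to 0.9 m from the base axis. Payload 6.1 kg.
Tool frame: the origin (TCP) lies at the centre of the arm's flange, where the gripper is bolted on; the fingertips stand 182 mm ahead of it and the grasp point (between the pads) lies 164 mm ahead of it; z points along the fingers, y is the line along which they close (so a half turn about z gives the same grasp; the last joint's range is limited). The gripper opens to 87 mm and grips with 3 to 60 N. Pads are 19 mm wide; open, the fingers measure 117 mm over their backs; the gripper's body (75 mm by 190 mm) begins 51 mm behind the grasp point.
Start: joints at [-1.348, 0.22, 1.526, -0, 1.395, -0.126], TCP at [0.214, -0.587, 0.405] pointing down, gripper open.
Joint ranges: [-2.98, 2.98], [-0.91, 2.08], [0.09, 2.57], [-1.24, 4.39], [0.2, 2.65], [-2.68, 2.68]. Speed limits (rad/s): [2.57, 2.57, 3.01, 3.14, 3.14, 3.14].

## Interface

Orientations are given as a unit quaternion [w, x, y, z].
In Python, from rig import env gives the robot as it stands.
- The arm moves only by the tool drive_effector, called after "Call:" in YAML: its name, and indented under it one key for each argument. Schema: {"type":"object","properties":{"rows":{"type":"array","items":{"type":"number"},"minItems":7,"maxItems":70},"only":{"type":"string"},"quiet":{"type":"boolean"},"lines":{"type":"string"}},"required":["rows"],"additionalProperties":false}. rows is one flat list of numbers that holds 1 to 10 rows one after another, with no inner brackets; each row has 7 numbers: dx, dy, dz in fractions of the full range, 1 being 0.8 m, then a rotation vector rx, ry, rz in shares of pi/2 rad (1.0 is pi/2 rad), then the finger opening in m; each row is the pose to reach, as a shift and turn from the pose commanded when the call began, along the tool's axes at that moment; what a row does not reach only later rows make up. A row lasts 1/8 s, in which the tool goes at most 0.0625 m and 0.188 rad, less where a joint would pass 70% of its speed; a pose out of reach is approached as far as the arm can. The fingers move at their own pace and stop on an object; the grip force is fixed at half the most. Time passes only in rows, so rows that do not move let the fingers close. The tool returns the time, the measured TCP pose, the force, the opening and the grip force at its end. only (a regular expression) keeps the lines of the reply that match it, lines (a string "A,B") keeps lines A to B, and quiet returns only ok. A shift or turn number past 1, either way, is cut back to 1. Input that does not fit is refused with a message, and nothing moves.
- env.get_obs(): the state, without advancing time (a new reading comes with each control period).
- env.grab_frame(name): name is "scene" or "top" or "wrist"; returns the picture (400x640x3 uint8, red, green, blue); there is no depth.
- env.camera_params(name): a dict with "intrinsics" (3x3 intrinsics, pixels), "distortion" ([k1, k2, p1, p2, k3] as OpenCV has them; the pictures are not rectified), "pose" (4x4, takes a point from camera to world coordinates). Camera axes: x right, y down, z forward; pixel columns grow to the right and rows downward; lengths in m; the calibration is good to about 2 mm. A picture is of the moment at which its call begins: read the wrist's pose just before it. camera_params takes no time and is no camera call; for the wrist camera it gives the pose at the moment of the call.
- env.finish_job(): hands the job in; it is judged then, once.
The state is a dict: "t": time; "qpos": joint angles; "joint_velocities": joint speeds; "joint_efforts": joint torques, N m; "ee_pos": TCP position; "tcp_rot": TCP orientation; "wrist_force": force on the tool from outside, world axes, zero at the start; "moment": the same for the moment, N m; "finger_gap": finger opening in m; "finger_force": force on a finger pad.
Only numpy, scipy, OpenCV 4.12 (cv2) and the standard library are available. Lean on these libraries where they do the work, as an engineer would, in place of code of your own. Each camera call takes 0.05 s, during which the arm holds its last target. There are 200 camera calls.

## Task

The blower unit of the breathing hood lies on the bench with its battery locked in. Feel with the fingertips along the grey inset panel on top of the unit for the flush release button, which looks just like the panel and may be anywhere along it, and press it in until the battery springs out of the end of the unit; then take the hand away so the button comes back up. Do not touch the battery itself, and leave the bottle, the jar and the polishing pad standing where they are.

Things in the scene. Friction and masses are not known exactly. Their poses are not given: they have to be found in the camera images.
- unit: Blower unit, a black box fixed to the bench, 190 (its x) x 250 (its y) x 75 mm high. Origin at the centre of its underside, z up. In the middle of its top deck is a window 66 mm (x) by 142 mm (y) with a rigid flat grey panel in it, 2 mm below the deck. A round white air outlet sticks out 21 mm from the -x end.
- window (a point): Centre of the window, on the panel's surface (73 mm above the bench), axes as the unit's. The button is set in this panel: same grey, 46 x 46 mm, 1 mm gap round it, its face 2 mm below the panel. Its centre lies on this point's y axis (x = 0), anywhere from y = -40 to +40 mm: not reported, to be felt (panel rigid, button yields) or seen by its fine outline.
- release (a joint): Travel of the release button, in m: 0 = up, 0.006 = fully in, straight down. Sprung: about 1.5 N to start it, 6 N (up to 7 N with catch friction) fully in; comes back up by itself. The battery is let go at about 4 mm.
- eject (a joint): How far the battery has slid out of the unit, in m: 0 = locked in, 0.025 = sprung out. It moves along the unit's +x by its own spring in about half a second once the button is pressed, and stays out.
- battery: Battery pack inside the unit, with a white end cap (168 mm wide, 52 mm high, from 7 to 59 mm above the bench) closing the unit's +x end. Origin and axes coincide with the unit's when locked in; the cap's outer face lies at x = +104 mm of this body. Not to be touched.
- polish: Black polish bottle, diameter 60 mm, 165 mm tall, loose, standing beside the unit. Origin at the centre of its underside. Leave alone.
- jar: Clear jar with yellow lid, diameter 64 mm, 75 mm tall, loose, standing beside the unit. Origin at the centre of its underside. Leave alone.
- pad: Blue polishing pad, diameter 140 mm, 28 mm thick, with a beige backing plate and steel stud (55 mm tall in all), loose, lying on the other side of the unit. Origin at the centre of its underside. Leave alone.

How it is judged:
By the outcome, as a careful person would: the job done as asked, in the order asked, and still so for the second after the job is handed in, with the robot touching nothing.
It also fails if it takes over 45 s, if anything falls off the work surface, if the arm or the gripper's body presses on something with over 40 N, if the wrist force passes 120 N, or if a joint passes its speed limit or range.

## Working session

There is one attempt and no reset: what is moved stays moved. The work goes in short steps, Python scripts to look and compute and a tool call to move; the robot and the scene stay as the last step left them, time stands still between calls to the robot, and variables do not carry over. Pictures are saved under pics/ and viewed, at most 10 in all, crops included, and the job is handed in when it is done.

```bash
mkdir -p pics
```

Run:
```python
from rig import env
import cv2
for n in("top","scene"):
    cv2.imwrite(f"pics/{n}0.png",env.grab_frame(n)[:,:,::-1])
    p=env.camera_params(n);print(n,p["intrinsics"],p["distortion"],p["pose"])
o=env.get_obs();print(o)
```

```text
top [[483.85766909   0.         313.08211871]
 [  0.         483.85766909 201.61611867]
 [  0.           0.           1.        ]] [0.02751281 0.         0.         0.         0.        ] [[ 0.02133481 -0.99191907  0.12506551  0.44190726]
 [-0.99976042 -0.02177903 -0.00218551  0.03745682]
 [ 0.00489165 -0.12498891 -0.99214608  0.99332646]
 [ 0.          0.          0.          1.        ]]
scene [[483.71295322   0.         314.35972006]
 [  0.         483.71295322 199.22043693]
 [  0.           0.           1.        ]] [-0.11206735  0.          0.          0.          0.        ] [[-0.20937039  0.71960819 -0.66206351  1.19504381]
 [ 0.97782133  0.15783747 -0.13766911  0.16427596]
 [ 0.00543061 -0.67620366 -0.73669473  0.79671515]
 [ 0.          0.          0.          1.        ]]
{'t': 0.1, 'qpos': array([-1.34812257e+00,  2.21158923e-01,  1.52748112e+00,  5.43416272e-06,
        1.39472912e+00, -1.26086008e-01]), 'joint_velocities': array([ 0.00025232, -0.00212071, -0.00161576,  0.00119909, -0.00016286,
       -0.00144373]), 'joint_efforts': array([ 1.38166342e-04, -4.95943666e+01, -3.88520908e+01,  7.01600849e-02,
        5.14894654e-02, -3.88371507e-05]), 'ee_pos': array([ 0.21353465, -0.58713459,  0.4037474 ]), 'tcp_rot': array([-8.87347561e-04,  9.84834011e-01,  1.73496919e-01, -4.02090249e-05]), 'wrist_force': array([1.10936069, 0.03303421, 0.59139145]), 'moment': array([0.02400894, 0.00454514, 0.00625859]), 'finger_force': 0.0, 'finger_gap': 0.08685803063331027}
```

View pics/top0.png

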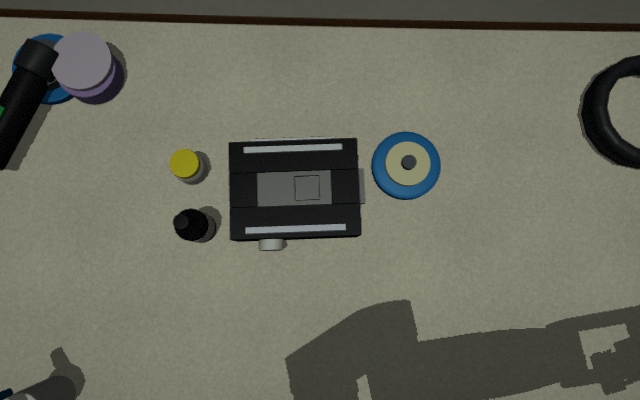

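View pics/scene0.png

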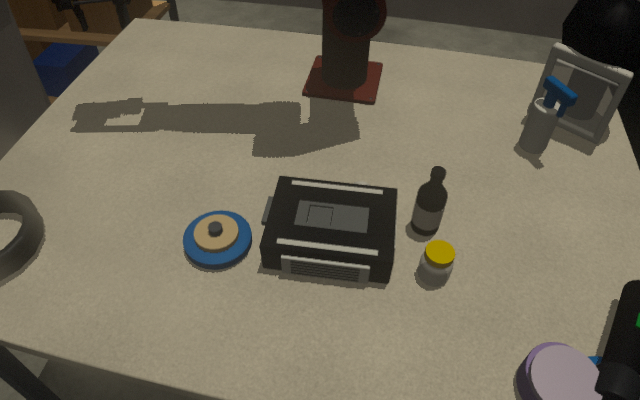

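The top picture shows the unit at about (295,188), its panel spanning columns 257–331 and rows 170–207. A fine square outline near (307,188) is probably the button. The bottle is at (190,225), the jar at (185,163) and the pad at (406,165). I'll zoom in next.

Create h.py:
```python
import numpy as np,cv2
from rig import env
def px2w(n,pts,z):
    p=env.camera_params(n);T=np.array(p["pose"])
    u=cv2.undistortPoints(np.float64(pts).reshape(-1,1,2),np.array(p["intrinsics"]),np.array(p["distortion"])).reshape(-1,2)
    d=np.c_[u,np.ones(len(u))]@T[:3,:3].T
    return T[:3,3]+d*((z-T[2,3])/d[:,2])[:,None]
```

Run:
```python
import cv2
for n,(x0,y0) in(("top",(225,130)),):
    im=cv2.imread(f"pics/{n}0.png")[y0:y0+120,x0:x0+150]
    im=cv2.convertScaleAbs(im,alpha=1.8)
    cv2.imwrite("pics/c0.png",cv2.resize(im,None,fx=5,fy=5,interpolation=cv2.INTER_CUBIC)[:600,:750])
```

```text
(no output)
```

View pics/c0.png

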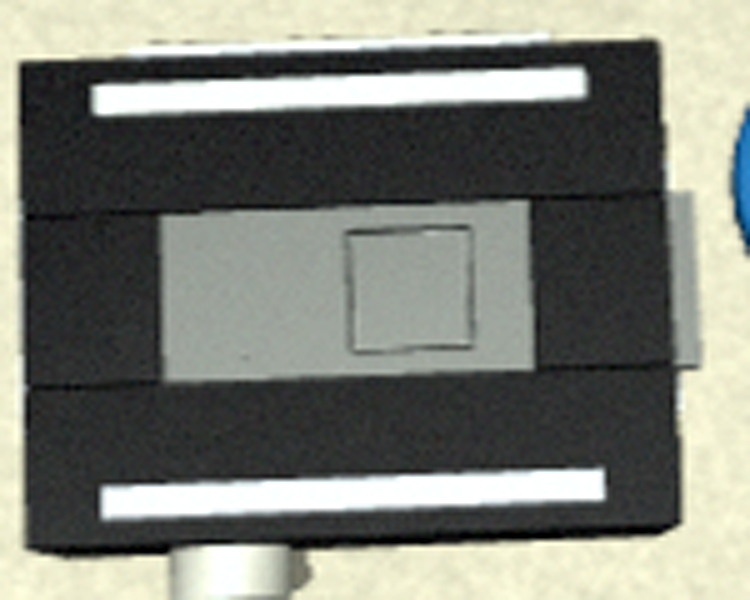

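Run:
```python
from h import *
from scipy.spatial.transform import Rotation as R
f=lambda c:np.array(c)/5+np.array([225,130])-.4
w=px2w("top",f([(161,214),(530,200),(535,369),(165,382)]),.073)
b=px2w("top",f([(346,231),(470,226),(474,347),(351,353)]),.071)
L=lambda q:[np.linalg.norm(q[i]-q[(i+1)%4]).round(4) for i in range(4)]
wc,bc=w.mean(0),b.mean(0)
yv=(w[0]+w[3]-w[1]-w[2]);yaw=np.arctan2(-yv[0],yv[1])
print(wc,L(w),bc,L(b),"yaw",np.degrees(yaw))
M=R.from_euler('z',yaw).as_matrix()
print("button in unit",(bc-wc)@M)
print("polish top",px2w("top",[(181,222)],.165),"jar",px2w("top",[(185,163)],.075),"pad stud",px2w("top",[(408,162)],.055))
o=env.get_obs();q=o["tcp_rot"];T=R.from_quat(q[[1,2,3,0]]).as_matrix();print(T)
print("shift to 20mm above button, tool axes:",(bc+[0,0,.182+.020]-o["ee_pos"])@T)
```

```text
[0.58394353 0.07234392 0.073     ] [np.float64(0.1426), np.float64(0.0659), np.float64(0.1417), np.float64(0.0653)] [0.58549786 0.04840929 0.071     ] [np.float64(0.048), np.float64(0.0472), np.float64(0.0473), np.float64(0.0476)] yaw 3.3876205249588427
button in unit [ 0.00013731 -0.02398466 -0.002     ]
polish top [[0.50622835 0.26075953 0.165     ]] jar [[0.62718929 0.28363287 0.075     ]] pad stud [[ 0.64312234 -0.15029483  0.055     ]]
[[ 9.39797635e-01  3.41731263e-01 -3.87102567e-04]
 [ 3.41731406e-01 -9.39796063e-01  1.73382783e-03]
 [ 2.28705706e-04 -1.76173240e-03 -9.99998422e-01]]
shift to 20mm above button, tool axes: [ 0.56672555 -0.46993983  0.13170513]
```

Sizes match: the window measures 142×66 mm and the outline 47.5 mm. The button is at unit y ≈ -24 mm. I'll move above it with the fingers closed.

The rows are not in the units I measure in: shifts go in shares of 0.8 m and turns go in shares of pi/2 rad. I convert before sending: 0.567 m / 0.8 = 0.7088, -0.47 m / 0.8 = -0.5875, 0.29 rad / 1.5708 = 0.1846.

Call:
drive_effector:
  rows: [0.7088, -0.5875, 0.1, 0, 0, 0.1846, 0, 0.7088, -0.5875, 0.1, 0, 0, 0.1846, 0, 0.7088, -0.5875, 0.1, 0, 0, 0.1846, 0, 0.7088, -0.5875, 0.1, 0, 0, 0.1846, 0, 0.7088, -0.5875, 0.1, 0, 0, 0.1846, 0, 0.7088, -0.5875, 0.1, 0, 0, 0.1846, 0, 0.7088, -0.5875, 0.1, 0, 0, 0.1846, 0, 0.7088, -0.5875, 0.1, 0, 0, 0.1846, 0, 0.7088, -0.5875, 0.1, 0, 0, 0.1846, 0, 0.7088, -0.5875, 0.1, 0, 0, 0.1846, 0]

```text
t: 1.35
ee_pos: [0.5282, -0.0492, 0.3369]
tcp_rot: [0.0, 1.0, 0.029, 0.0]
wrist_force: [0.9, -1.2, 0.5]
finger_gap: 0.0015
finger_force: 0.0
```

Create s.py:
```python
from h import *
from scipy.spatial.transform import Rotation as R
o=env.get_obs();T=R.from_quat(o["tcp_rot"][[1,2,3,0]]).as_matrix()
print(o["t"],o["ee_pos"],o["wrist_force"],o["finger_gap"],"yaw",np.degrees(np.arctan2(T[1,0],T[0,0])),"tilt",T[:2,2])
tip=o["ee_pos"]+.182*T[:,2]
print("to 10mm above button:",(np.array([.5855,.0484,.081])-tip)@T)
```

```bash
python3 s.py
```

```text
1.35 [ 0.52820043 -0.04920797  0.33690046] [ 0.91794965 -1.23271064  0.4847293 ] 0.0015476878502392805 yaw 3.3736408995233376 tilt [ 2.72699227e-05 -1.71159914e-04]
to 10mm above button: [ 0.06293983 -0.09411103  0.07388531]
```

Converted, -0.094 m / 0.8 = -0.1175, -0.09 m / 0.8 = -0.1125.

Call:
drive_effector:
  rows: [0.0375, -0.0588, 0.0313, 0, 0, 0, 0, 0.075, -0.1125, 0.0625, 0, 0, 0, 0, 0.0788, -0.1175, 0.0625, 0, 0, 0, 0, 0.0788, -0.1175, 0.0625, 0, 0, 0, 0]

```text
t: 1.85
ee_pos: [0.5849, 0.0465, 0.2869]
tcp_rot: [0.0, 1.0, 0.03, -0.001]
wrist_force: [-0.0, 0.0, 0.4]
finger_gap: 0.0008
finger_force: 0.0
```

```bash
python3 s.py
```

Run:
```python
from h import *
cv2.imwrite("pics/t1.png",cv2.resize(env.grab_frame("top")[130:250,225:375,::-1],None,fx=4,fy=4))
cv2.imwrite("pics/w1.png",env.grab_frame("wrist")[:,:,::-1])
```

```text
1.85 [0.58489522 0.04649896 0.28688651] [-0.04285039  0.01854398  0.39636027] 0.0007593503080260212 yaw 3.4334184924996314 tilt [-0.00105068 -0.00037776]
to 10mm above button: [ 0.00093814 -0.00192609  0.02388503]
```

View pics/w1.png

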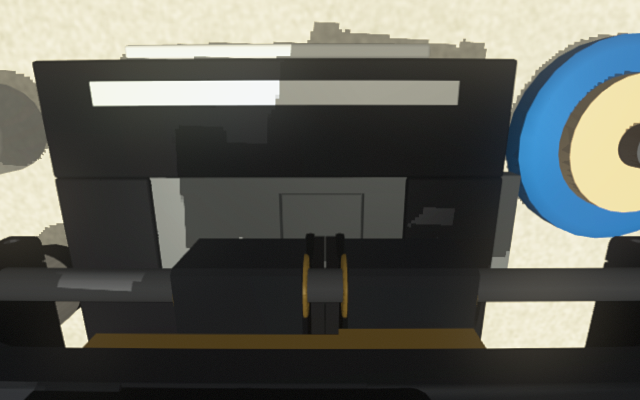

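The wrist view shows the closed fingertips at column ~325, centred on the outlined button (columns 280–363). I'll descend to just above it, then feel.

Converted, 0.031 m / 0.8 = 0.0388, 0.027 m / 0.8 = 0.0338.

Call:
drive_effector:
  rows: [0.0013, -0.0025, 0.0188, 0, 0, 0, 0, 0.0013, -0.0025, 0.0338, 0, 0, 0, 0, 0.0013, -0.0025, 0.0388, 0, 0, 0, 0, 0.0013, -0.0025, 0.0388, 0, 0, 0, 0]

```text
t: 2.45
ee_pos: [0.5856, 0.0482, 0.2556]
tcp_rot: [-0.0, 1.0, 0.029, -0.001]
wrist_force: [0.1, -0.8, 0.4]
finger_gap: 0.0005
finger_force: 0.0
```

```bash
python3 s.py
```

```text
2.45 [0.58561364 0.04818181 0.25557689] [ 0.09762126 -0.7526669   0.41046382] 0.0005263439297798914 yaw 3.351897676520606 tilt [-1.21594311e-03  5.79856026e-05]
to 10mm above button: [ 0.00011063 -0.00020194 -0.00742309]
```

Call:
drive_effector:
  rows: [0, 0, 0.0013, 0, 0, 0, 0, 0, 0, 0.0025, 0, 0, 0, 0, 0, 0, 0.0038, 0, 0, 0, 0, 0, 0, 0.0038, 0, 0, 0, 0]

```text
t: 2.95
ee_pos: [0.586, 0.0484, 0.2535]
tcp_rot: [0.0, 1.0, 0.029, 0.0]
wrist_force: [0.4, -0.1, 0.7]
finger_gap: 0.0004
finger_force: 0.6
```

Call:
drive_effector:
  rows: [0, 0, 0.0013, 0, 0, 0, 0, 0, 0, 0.0019, 0, 0, 0, 0, 0, 0, 0.0019, 0, 0, 0, 0]

```text
t: 3.32
ee_pos: [0.5861, 0.0484, 0.2521]
tcp_rot: [0.0, 1.0, 0.029, 0.0]
wrist_force: [-1.1, 0.5, 4.0]
finger_gap: 0.0008
finger_force: 2.3
```

```bash
python3 s.py
```

```text
3.325 [0.58606274 0.04839612 0.25213166] [-1.07702259  0.4578236   3.99413075] 0.0007862910691874048 yaw 3.369275809881244 tilt [6.45204738e-04 1.16827822e-05]
to 10mm above button: [-6.71884568e-04 -4.14413185e-05 -1.08687365e-02]
```

Converted, 0.001 m / 0.8 = 0.0013.

Call:
drive_effector:
  rows: [0, 0, 0.0013, 0, 0, 0, 0, 0, 0, 0.0013, 0, 0, 0, 0]

```text
t: 3.58
ee_pos: [0.5861, 0.0484, 0.251]
tcp_rot: [-0.0, 1.0, 0.029, 0.0]
wrist_force: [-1.0, -0.2, 4.6]
finger_gap: 0.0007
finger_force: 2.4
```

Call:
drive_effector:
  rows: [0, 0, 0.0013, 0, 0, 0, 0, 0, 0, 0.0013, 0, 0, 0, 0]

```text
t: 3.82
ee_pos: [0.5861, 0.0484, 0.25]
tcp_rot: [-0.0, 1.0, 0.029, 0.0]
wrist_force: [-0.0, -0.1, 5.2]
finger_gap: 0.0002
finger_force: 2.6
```

Call:
drive_effector:
  rows: [0, 0, 0.0013, 0, 0, 0, 0, 0, 0, 0.0013, 0, 0, 0, 0]

```text
t: 4.08
ee_pos: [0.586, 0.0484, 0.2488]
tcp_rot: [0.0, 1.0, 0.029, 0.0]
wrist_force: [-0.4, 1.6, 5.1]
finger_gap: 0.0005
finger_force: 2.4
```

It yields like a spring, so this is the button. I'll press further to the full travel.

Call:
drive_effector:
  rows: [0, 0, 0.0013, 0, 0, 0, 0, 0, 0, 0.0019, 0, 0, 0, 0, 0, 0, 0.0019, 0, 0, 0, 0, 0, 0, 0.0019, 0, 0, 0, 0, 0, 0, 0.0019, 0, 0, 0, 0]

```text
t: 4.7
ee_pos: [0.586, 0.0484, 0.2476]
tcp_rot: [-0.0, 1.0, 0.029, 0.0]
wrist_force: [-1.3, 0.0, 6.8]
finger_gap: 0.0005
finger_force: 3.1
```

Run:
```python
from h import *
cv2.imwrite("pics/s2.png",cv2.resize(env.grab_frame("scene")[150:300,170:410,::-1],None,fx=3,fy=3))
```

```text
(no output)
```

View pics/s2.png

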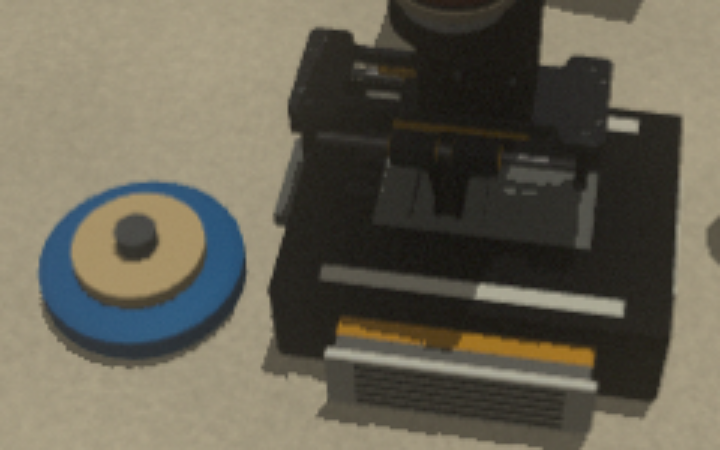

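The scene view shows the white cap moved outwards at crop (460,370), with the orange battery body behind it, so the battery has sprung out. I'll lift straight up.

Converted, -0.15 m / 0.8 = -0.1875, -0.12 m / 0.8 = -0.15.

Call:
drive_effector:
  rows: [0, 0, -0.0125, 0, 0, 0, 0, 0, 0, -0.05, 0, 0, 0, 0, 0, 0, -0.1125, 0, 0, 0, 0, 0, 0, -0.1875, 0, 0, 0, 0, -0.075, 0, -0.1875, 0, 0, 0, 0, -0.15, 0, -0.1875, 0, 0, 0, 0, -0.1875, 0, -0.1875, 0, 0, 0, 0, -0.1875, 0, -0.1875, 0, 0, 0, 0, -0.1875, 0, -0.1875, 0, 0, 0, 0, -0.1875, 0, -0.1875, 0, 0, 0, 0]

```text
t: 6.0
ee_pos: [0.4369, 0.0395, 0.3972]
tcp_rot: [-0.0, 1.0, 0.029, -0.0]
wrist_force: [0.5, -1.0, -0.0]
finger_gap: 0.0004
finger_force: 0.0
```

Run:
```python
from h import *
cv2.imwrite("pics/s3.png",env.grab_frame("scene")[:,:,::-1])
```

```text
(no output)
```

View pics/s3.png

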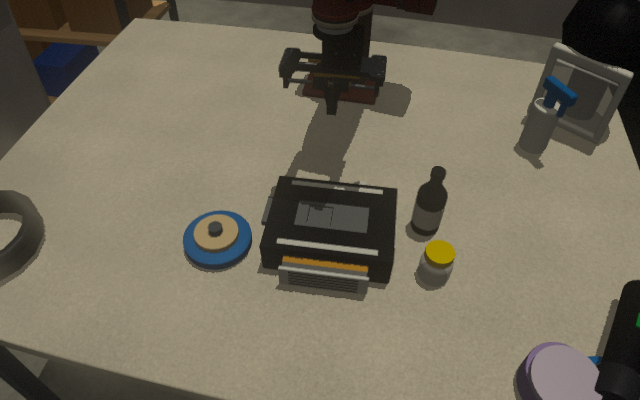

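The battery cap is out at (323,278). The bottle (430,205), jar (437,262) and pad (217,240) haven't moved, and the hand is clear.

```bash
python3 -c "
from rig import env
print(env.finish_job())"
```

```text
the job is handed in; nothing more can be done
None
```

The release button was found 24 mm toward −y from the window centre and pressed in at about 7 N; the battery sprang out, the hand was withdrawn clear, the bottle, jar and pad still stand where they were, and the job is handed in.

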